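# Open the sprung feeder tube and put its screw cap in the bowl

### The arm

A 6-joint arm with a two-finger parallel gripper is mounted at the origin on the work surface. World frame = base frame: x ahead of the robot, y to its left, z up, the work surface at z = 0. Lengths are in mm, angles in rad, forces in N, time in s.
With the tool pointing down it reaches from about 300 to 775 mm from the base axis. Payload 14.6 kg.
Tool frame: the origin (TCP) lies at the very end of the fingers, on their centre line; the grasp point (between the pads) lies 19 mm behind it; z points along the fingers, y is the line along which they close (so a half turn about z gives the same grasp; the last joint's range is limited). The gripper opens to 94 mm and grips with 3 to 60 N. Pads are 16 mm wide; open, the fingers measure 119 mm over their backs; the gripper's body (75 mm by 177 mm) begins 78 mm behind the grasp point.
Start: joints at [1.055, 0.3, 1.521, -0, 1.321, -0.067], TCP at [238.633, 495.524, 205.446] pointing down, gripper open.
Joint ranges: [-3.03, 3.03], [-0.79, 2.21], [0.23, 2.52], [-1.04, 4.18], [0, 3.07], [-2.55, 2.55]. Speed limits (rad/s): [2.22, 2.22, 2.57, 3.14, 3.14, 3.14].

### API

Orientations are given as [roll, pitch, yaw] about the fixed x, y, z axes, in that order (R = Rz(yaw) Ry(pitch) Rx(roll)).
In Python, from cell import manip, optics gives the robot as it stands.
- The arm moves only by the shell command python3 -m crank 'ROWS' [FORCE]. ROWS is JSON, a list of rows, each a list of 7 numbers: the opening in per cent of the stroke, from 0 (shut) to 100 (fully open), then the shift along the tool's x, y, z in mm, then the turn, a rotation vector about the tool's x, y, z in rad. A call has 1 to 10 rows; each row is the pose to reach, as a shift and turn from the pose commanded when the call began, along the tool's axes at that moment; what a row does not reach only later rows make up. A row lasts 1/10 s, in which the tool goes at most 50 mm and 8.59 degrees, less where a joint would pass 70% of its speed; a pose out of reach is approached as far as the arm can. A call with a gripper value outside its range is refused whole. The fingers move at their own pace and stop on an object; FORCE is the grip in N (left out, the last holds). Time passes only in rows, so rows that repeat a pose let the fingers close. It gives the time, the measured TCP pose, the force, the opening and the grip force at its end, in the units of the state.
- manip.read_state(): the state, without advancing time (a new reading comes with each control period).
- optics.camera(name): name is "side" or "top"; returns (picture, depth): 480x640x3 uint8, red, green, blue; 480x640 float32, mm along the optical axis (not along the pixel's ray), 0 where there is no reading.
- optics.calibration(name): a dict with "camera_matrix" (3x3 intrinsics, pixels), "R" (3x3) and "t" (3): a world point X has camera coordinates R X + t. Camera axes: x right, y down, z forward; pixel columns grow to the right and rows downward; lengths in mm; the calibration is good to about 2 mm. A picture is of the moment at which its call begins. calibration takes no time and is no camera call.
- manip.sign_off(): hands the job in; it is judged then, once.
The state is a dict: "clock": time; "joints": joint angles; "qd": joint speeds; "effort": joint torques, N m; "eef_pos": TCP position; "eef_rot": TCP orientation; "wrist_force": force on the tool from outside, world axes, zero at the start; "moment": the same for the moment, N m; "finger_gap": finger opening in mm; "finger_force": force on a finger pad.
Only numpy, scipy, OpenCV 4.12 (cv2) and the standard library are available. Lean on these libraries where they do the work, as an engineer would, in place of code of your own. Each camera call takes 0.05 s, during which the arm holds its last target. There are 200 camera calls.

### The job

Unscrew the cap of the upright feeder tube, by several grips, letting it rise as it turns; a little past one full turn its thread ends in a short lift-out place with a hard stop behind it, which you must find by feel, neither wrenching the cap against the stop nor yanking it while the thread still holds. A spring throws the cap off there, so have it in the gripper as it comes free and keep hold of it until you have set it down gently inside the ceramic bowl, open side down. Then let go, and leave the other things on the shelf where they are.

Things in the scene. Friction and masses are not known exactly. Their poses are not given: they have to be found in the camera images.
- cap: Ribbed grey plastic screw cap, a round inverted cup 50 mm across and 34 mm high (flat top, skirt open below, wall 3 mm), 48 to 78 g. Origin: centre of the skirt's lower edge, z up the axis. Grip it across its round side. About 1 mm side play on the neck. The thread holds it when you let go between grips: it does not turn back by itself.
- cap_top (a point): Centre of the cap's flat top, 34 mm above its lower edge. Seen from above the cap unscrews counter-clockwise and rises 14 mm per turn. Two hidden lugs end their thread in slots open upwards: the cap lifts off only there, over 0.6 rad of turn; beyond is a hard stop. The slots begin 0.95 to 1.18 turns from the start, which neither looks nor poses tell: feel with upward tugs of a few N.
- feeder: Aluminium feeder tube standing in a 110 x 110 x 22 mm teak foot screwed to the shelf; it cannot move. Origin: centre of the foot's underside, z up the tube's axis. Tube 60 mm across from 22 to 34 mm height, 47 mm up to 92 mm, above that a 41 mm threaded neck. Thin teak perches stick out below 70 mm. At the start the cap's lower edge is at 101 to 105 mm height.
- neck_top (a point): Centre of the neck's upper end, 130 mm above the foot's underside. The cap is clear of the neck once its lower edge is above this point.
- follower (a joint): Rise (m) of the sprung white follower disc, 26 mm across, in the tube's mouth. It pushes the cap up with about 5 N when shut and 3 N at the thread's end, then pops up to 0.030, where it stands 32 mm above the neck's end.
- bowl: Loose shallow white ceramic bowl, 180 mm across the rim, 50 mm high, 0.45 kg, the widest and lowest vessel on the shelf. Origin: centre of its underside, z up. Its flat inner floor is 6 mm above the origin, about 65 mm across, from where the sides flare out.
- planter: Bystander: terracotta planter, open, 130 mm across the mouth, 100 high. Origin at the centre of its underside.
- cup: Bystander: red plastic cup, 76 mm across the mouth, 95 high. Origin at the centre of its underside.
- scoop: Bystander: clear acrylic scoop, a 90 x 70 x 35 mm open box with a 100 mm handle towards its -x. Origin at the centre of its underside.
- jar: Bystander: amber glass jar with a lid, 80 mm across, 110 high. Origin at the centre of its underside.
- brush: Bystander: hand brush lying along its x axis. Origin at the centre of its underside.
- driver: Bystander: screwdriver lying along its x axis. Origin at the centre of its underside.
- puck: Bystander: cork disc, 60 mm across, 22 high. Origin at the centre of its underside.
Mind the look-alikes: they are no part of the job. Of the things that look like the cap, the larger one is meant. Of the things shaped like the bowl, the white one is meant.

How it is judged (in metres and radians):
On the way, in this order (a step that is already met when the one before it is completed fails the run):
1. the cap has been screwed up by a good part of its thread (z of cap in the frame of feeder above 0.112 m), for 0.1 s.
2. the cap is held in the fingers, clear above the neck (z of cap in the frame of feeder above 0.134 m and contact force between the fingers and cap above 1 N), for 0.2 s.
At the end, for the whole second after the job is handed in: The cap stands open side down (tilted less than 14 degrees) on the bowl's floor (within 40 mm of the bowl's centre, its lower edge less than 16 mm above the bowl's underside), let go and at rest; the bowl stands level and at rest on the shelf (horizontal distance between cap and bowl below 0.04 m and z of cap in the frame of bowl below 0.016 m and angle between cap's own z axis and vertical below 0.25 rad and angle between the z axis of cap and the z axis of bowl, either way round below 0.3 rad and angle between bowl's own z axis and vertical below 0.1 rad and linear speed of each of cap, bowl below 0.02 m/s); the robot touches nothing.
It fails at once if the thread is forced: more than 35 N between the cap and the feeder (side load, pulling or pressing) (contact force between cap and feeder above 35 N).
It fails at once if the cap is off the neck with nobody holding it, elsewhere than in the bowl ((z of cap in the frame of feeder above 0.1295 m or z of cap in the frame of feeder below 0.095 m) and contact force between the fingers and cap below 0.05 N and horizontal distance between cap and bowl above 0.07 m).
It fails at once if the cap is dropped into the bowl (let go more than 20 mm above the bowl's floor) or rammed into it (more than 40 N) (contact force between cap and bowl above 40 N or (horizontal distance between cap and bowl below 0.09 m and z of cap in the frame of bowl above 0.026 m and contact force between the fingers and cap below 0.05 N)).
It fails at once if a bystander is moved more than 20 mm or the bowl shoved more than 40 mm (distance of bowl from where it was at the start of the episode above 0.04 m or distance of any of planter, cup, scoop, jar, brush, driver, puck from where it was at the start of the episode above 0.02 m).
It also fails if it takes over 72 s, if anything falls off the work surface, if the arm or the gripper's body presses on something with over 40 N, if the wrist force passes 120 N, or if a joint passes its speed limit or range.

## Working session

There is one attempt and no reset: what is moved stays moved. The work goes in short steps, Python scripts to look and compute and a shell command to move; the robot and the scene stay as the last step left them, time stands still between calls to the robot, and variables do not carry over. Pictures are saved under pics/ and viewed, at most 10 in all, crops included, and the job is handed in when it is done.

```bash
mkdir -p pics; ls; python3 - <<'E'
from cell import manip, optics
import cv2,numpy as np
print(manip.read_state())
for n in("side","top"):
    p,d=optics.camera(n); c=optics.calibration(n)
    cv2.imwrite(f"pics/{n}0.png",p[:,:,::-1]); np.save(f"pics/{n}0.npy",d)
    R,t=np.array(c["R"]),np.array(c["t"]); print(n,c["camera_matrix"],R,-R.T@t)
E
```

```text
pics
{'clock': 0.0, 'joints': array([ 1.05538943e+00,  3.00470033e-01,  1.52160759e+00, -5.99781876e-06,
        1.32070387e+00, -6.65901183e-02]), 'qd': array([0.00023545, 0.00088322, 0.00100232, 0.00062628, 0.00099748,
       0.00188337]), 'effort': array([ 2.56388317e-03, -5.31794107e+01, -3.52744710e+01,  7.09523493e-02,
        2.43755017e-02, -1.36472077e-04]), 'eef_pos': array([238.50798465, 495.28882166, 204.87570565]), 'eef_rot': array([-3.14040606e+00, -7.33100654e-05,  2.69277732e+00]), 'wrist_force': array([ 0.77351591, -0.41787324,  0.12703293]), 'moment': array([-0.05843426, -0.03812445, -0.03100557]), 'finger_force': 0.0, 'finger_gap': 94.22689344988524}
side [[616.68028325   0.         315.25291565]
 [  0.         616.68028325 239.24957147]
 [  0.           0.           1.        ]] [[ 0.69502605 -0.71893022  0.00883958]
 [-0.45993067 -0.45402087 -0.76310473]
 [ 0.5526324   0.52631207 -0.64621438]] [-171.13246902 -654.41955006  917.12211384]
top [[534.30904985   0.         318.94022823]
 [  0.         534.30904985 242.15650534]
 [  0.           0.           1.        ]] [[ 0.00144625 -0.99988838 -0.01487093]
 [-0.98599652  0.00105404 -0.16676258]
 [ 0.16675964  0.01490386 -0.98588493]] [ 257.45158105    1.86046973 1415.94151931]
```

View pics/top0.png

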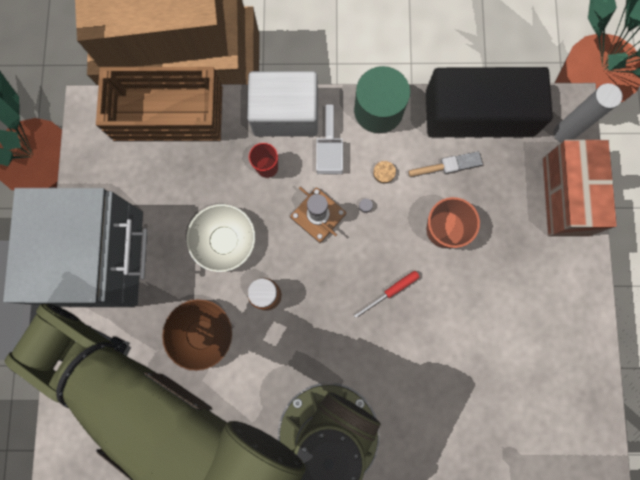

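View pics/side0.png

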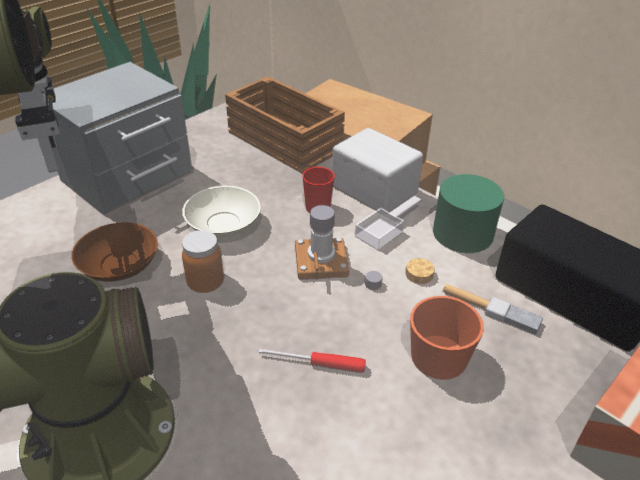

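The top view shows the capped feeder at (318,205) and the white bowl at (221,239). The brown look-alike bowl is at (198,334), the small look-alike cap at (366,205), the cup at (263,160) and the jar at (263,292).

```bash
cat > h.py <<'E'
from cell import manip, optics
import cv2,numpy as np
def cloud(n,dep=None):
    c=optics.calibration(n); K,R,t=(np.array(c[k]) for k in("camera_matrix","R","t"))
    p,d=optics.camera(n) if dep is None else (None,dep)
    v,u=np.mgrid[:480,:640]
    P=np.stack([(u-K[0,2])/K[0,0]*d,(v-K[1,2])/K[1,1]*d,d],-1)
    W=(P-t.ravel())@R; W[d<=0]=np.nan
    return p,W
def box(W,c,r,z0,z1):
    m=(np.hypot(W[...,0]-c[0],W[...,1]-c[1])<r)&(W[...,2]>z0)&(W[...,2]<z1)
    return W[m]
def circ(P):
    (x,y),r=cv2.minEnclosingCircle(P[:,:2].astype(np.float32)); return np.round([x,y,r],1)
E
python3 - <<'E'
from h import *
for n in("top","side"):
    _,W=cloud(n,np.load(f"pics/{n}0.npy"))
    if n=="top":
        print(W[205,318],W[239,223],W[205,366],W[292,263],W[160,263])
        cc=W[205,318][:2]; bc=W[239,223][:2]
    P=box(W,cc,45,125,150); print(n,"cap",len(P),circ(P),np.percentile(P[:,2],[5,50,95]),np.median(P,0))
    P=box(W,cc,90,16,28); print("foot",len(P),cv2.minAreaRect(P[:,:2].astype(np.float32)),np.median(P[:,2]))
    P=box(W,bc,120,42,60); print("rim",len(P),circ(P),np.percentile(P[:,2],[5,50,95]))
    P=box(W,bc,30,-5,12); print("floor",len(P),np.median(P,0))
    P=box(W,bc,250,-5,5); print("shelf",len(P),np.median(P[:,2]))
E
```

```text
[566.29668229  23.6336541  137.29854644] [504.70338296 280.83881353   6.63804285] [ 593.53264346 -102.67390168   23.40042611] [355.09516185 158.4579108  107.6999368 ] [725.87520006 177.65925763   4.73140081]
top cap 332 [568.4  26.8  25.4] [132.45790061 138.25221389 142.25792005] [567.04323495  27.27957345 138.25221389]
foot 999 ((568.9320068359375, 27.242462158203125), (111.10636138916016, 110.44404602050781), 48.91893768310547) 22.282564501500985
rim 678 [501.2 281.1  90. ] [42.8714152  48.07379993 53.53695066]
floor 378 [504.76089273 280.95371203   5.93335488]
shelf 17252 0.08843708637948047
side cap 411 [564.5  30.5  29. ] [126.49848905 138.034329   141.4033789 ] [561.38158259  24.08311268 138.034329  ]
foot 1181 ((565.5202026367188, 28.561256408691406), (114.7490234375, 110.03003692626953), 48.89878845214844) 22.532684320387236
rim 719 [496.7 281.   93.4] [42.65817544 48.41791929 52.8313395 ]
floor 316 [504.21276744 280.88705146   7.08280407]
shelf 13769 0.9936629398150886
```

```bash
cat >> h.py <<'E'
from scipy.spatial.transform import Rotation as Rn
def to(x,y,z):
    s=manip.read_state(); R=Rn.from_euler("xyz",s["eef_rot"]).as_matrix()
    return np.round(R.T@(np.array([x,y,z])-s["eef_pos"]),1)
def st():
    s=manip.read_state()
    for k in("clock","joints","eef_pos","eef_rot","wrist_force","moment","finger_gap","finger_force"): print(k,np.round(s[k],3))
E
python3 -m crank '[[100,-499,-279,0,0,0,1.5],[100,-499,-279,0,0,0,1.5],[100,-499,-279,0,0,0,1.5],[100,-499,-279,0,0,0,1.5],[100,-499,-279,0,0,0,1.5],[100,-499,-279,0,0,0,1.5],[100,-499,-279,0,0,0,1.5],[100,-499,-279,0,0,0,1.5],[100,-499,-279,0,0,0,1.5],[100,-499,-279,0,0,0,1.5]]'
python3 -c "
from h import *
st();print(to(567,27.5,180))"
```

```text
clock: 1.1
eef_pos: [526.7, 84.3, 205.3]
eef_rot: [-3.141, 0.0, 1.186]
wrist_force: [-0.1, 0.9, 0.5]
finger_gap: 94.1
finger_force: 0.0
clock 1.1
joints [0.09  0.263 1.568 0.    1.31  0.474]
eef_pos [526.703  84.339 205.326]
eef_rot [-3.141  0.     1.186]
wrist_force [-0.149  0.899  0.469]
moment [-0.054  0.055 -0.019]
finger_gap 94.101
finger_force 0.0
[-37.6  58.7  25.3]
```

```bash

python3 -m crank '[[100,-37,58,20,0,0,1.5],[100,-37,58,20,0,0,1.5],[100,-37,58,20,0,0,1.5],[100,-37,58,20,0,0,1.5],[100,-37,58,20,0,0,1.5],[100,-37,58,20,0,0,1.5],[100,-37,58,20,0,0,1.5],[100,-37,58,20,0,0,1.5],[100,-37,58,20,0,0,1.5],[100,-37,58,20,0,0,1.5]]'
python3 -m crank '[[100,0,0,0,0,0,0.35],[100,0,0,0,0,0,0.35],[100,0,0,0,0,0,0.35],[100,0,0,0,0,0,0.35]]'
python3 - <<'E'
from h import *
st();print(to(567,27.5,112))
for n in("side","top"):
    p,W=cloud(n); cv2.imwrite(f"pics/{n}1.png",p[:,:,::-1])
    P=box(W,(567,27.5),40,134,143); print(n,"cap",len(P),circ(P),np.median(P,0))
E
```

```text
clock: 2.1
eef_pos: [566.1, 30.5, 185.1]
eef_rot: [3.141, 0.001, -0.313]
wrist_force: [-0.3, -0.4, -0.6]
finger_gap: 94.0
finger_force: 0.0
clock: 2.5
eef_pos: [566.1, 30.5, 185.1]
eef_rot: [3.141, 0.001, -0.658]
wrist_force: [0.1, 0.3, -0.7]
finger_gap: 94.3
finger_force: 0.0
clock 2.5
joints [-0.011  0.354  1.497  0.     1.291  2.218]
eef_pos [566.056  30.536 185.129]
eef_rot [ 3.141e+00  1.000e-03 -6.580e-01]
wrist_force [ 0.112  0.263 -0.675]
moment [-0.035  0.1   -0.021]
finger_gap 94.258
finger_force 0.0
[ 2.6  1.8 73.1]
side cap 286 [565.   26.9  26.4] [562.01597848  26.13135808 138.71022157]
top cap 0 [0. 0. 0.] [nan nan nan]
  return _methods._mean(a, axis=axis, dtype=dtype,
  ret = um.true_divide(
```

```bash

python3 -m crank '[[100,2.6,1.8,40,0,0,0],[100,2.6,1.8,73,0,0,0],[100,2.6,1.8,73,0,0,0],[60,2.6,1.8,73,0,0,0],[60,2.6,1.8,73,0,0,0],[58,2.6,1.8,73,0,0,0]]' 4
python3 - <<'E'
from h import *
st()
p,W=cloud("side"); cv2.imwrite("pics/side2.png",cv2.resize(p[120:320,220:420,::-1],(600,600)))
E
```

```text
clock: 3.2
eef_pos: [567.9, 27.6, 114.2]
eef_rot: [-3.14, -0.002, -0.657]
wrist_force: [-0.4, 0.2, -0.3]
finger_gap: 73.5
finger_force: 0.0
clock 3.2
joints [-0.016  0.428  1.569 -0.     1.142  2.212]
eef_pos [567.938  27.558 114.218]
eef_rot [-3.14e+00 -2.00e-03 -6.57e-01]
wrist_force [-0.401  0.19  -0.282]
moment [0.111 0.112 0.003]
finger_gap 73.531
finger_force 0.0
```

View pics/side2.png

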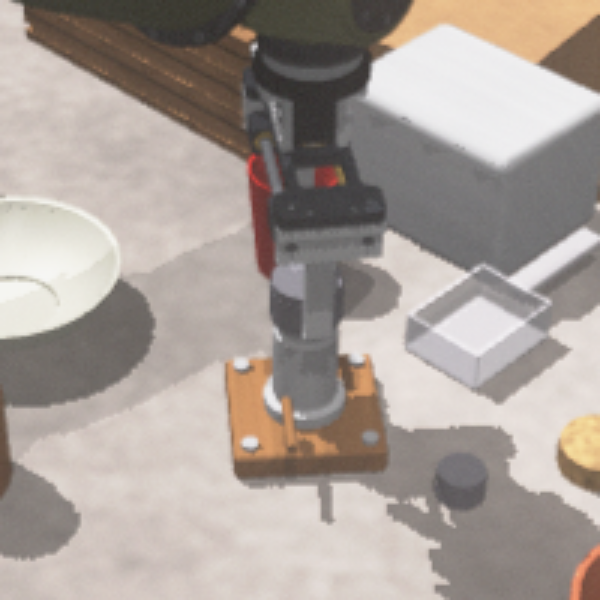

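The fingers straddle the cap: the near finger is at crop (322,300), in front of the cap at about (307,300). The fingertips are well above the perches. I'll close softly.

```bash

python3 -m crank '[[58,0,0,1,0,0,0],[55,0,0,1,0,0,0],[53,0,0,1,0,0,0],[52,0,0,1,0,0,0],[51,0,0,1,0,0,0],[50,0,0,1,0,0,0],[50,0,0,1,0,0,0],[50,0,0,1,0,0,0]]' 4
python3 -c "
from h import *
st()"
```

```text
clock: 4.05
eef_pos: [567.3, 27.6, 111.6]
eef_rot: [-3.141, -0.0, -0.657]
wrist_force: [3.7, 3.6, 1.6]
finger_gap: 50.5
finger_force: 4.0
clock 4.05
joints [-0.016  0.431  1.571  0.     1.139  2.212]
eef_pos [567.322  27.647 111.565]
eef_rot [-3.141 -0.    -0.657]
wrist_force [3.674 3.644 1.625]
moment [ 0.734 -0.368 -0.028]
finger_gap 50.487
finger_force 4.003
```

```bash

python3 -m crank '[[50,0,-0.5,0,0,0,0],[50,0,-0.5,0,0,0,0],[50,0,-0.5,0,0,0,0]]'
python3 -m crank '[[50,0,-0.5,0,0,0,0],[50,0,-0.5,0,0,0,0],[50,0,-0.5,0,0,0,0]]'
```

```text
clock: 4.35
eef_pos: [567.3, 27.7, 111.5]
eef_rot: [3.141, 0.0, -0.657]
wrist_force: [-0.6, 0.6, 2.4]
finger_gap: 50.3
finger_force: 4.0
clock: 4.65
eef_pos: [567.6, 28.0, 111.4]
eef_rot: [3.141, 0.0, -0.657]
wrist_force: [-2.2, -1.8, 3.2]
finger_gap: 50.3
finger_force: 4.0
```

```bash

python3 -m crank '[[50,0,0.35,0,0,0,0],[48,0,0.35,0,0,0,0],[45,0,0.35,0,0,0,0],[45,0,0.35,-0.3,0,0,-0.15],[45,0,0.35,-0.7,0,0,-0.3],[45,0,0.35,-0.7,0,0,-0.3]]' 18
python3 -c "
from h import *
st()"
```

```text
clock: 5.25
eef_pos: [567.7, 28.2, 112.2]
eef_rot: [-3.141, -0.0, -0.354]
wrist_force: [1.0, -0.0, 1.7]
finger_gap: 50.4
finger_force: 18.0
clock 5.25
joints [-0.015  0.431  1.569  0.     1.141  1.91 ]
eef_pos [567.659  28.221 112.177]
eef_rot [-3.141 -0.    -0.354]
wrist_force [ 0.973 -0.023  1.719]
moment [-0.018  0.138 -0.003]
finger_gap 50.425
finger_force 17.999
```

```bash

python3 -m crank '[[45,0,0,-0.3,0,0,-0.15],[45,0,0,-0.7,0,0,-0.3],[45,0,0,-1.0,0,0,-0.45],[45,0,0,-1.3,0,0,-0.6],[45,0,0,-1.7,0,0,-0.75],[45,0,0,-2.0,0,0,-0.9],[45,0,0,-2.3,0,0,-1.05],[45,0,0,-2.7,0,0,-1.2],[45,0,0,-3.0,0,0,-1.35],[45,0,0,-3.3,0,0,-1.5]]'
python3 -c "
from h import *
st()"
```

```text
clock: 6.25
eef_pos: [567.7, 28.1, 115.5]
eef_rot: [3.141, -0.0, 1.144]
wrist_force: [0.6, 0.5, 2.8]
finger_gap: 49.9
finger_force: 18.0
clock 6.25
joints [-0.015  0.428  1.567  0.     1.147  0.412]
eef_pos [567.652  28.149 115.455]
eef_rot [ 3.141 -0.     1.144]
wrist_force [0.586 0.53  2.849]
moment [-0.051  0.032  0.062]
finger_gap 49.903
finger_force 17.998
```

```bash

python3 -m crank '[[45,0,0,-0.3,0,0,-0.15],[45,0,0,-0.7,0,0,-0.3],[45,0,0,-1.0,0,0,-0.45],[45,0,0,-1.3,0,0,-0.6],[45,0,0,-1.7,0,0,-0.75],[45,0,0,-2.0,0,0,-0.9],[45,0,0,-2.3,0,0,-1.05],[45,0,0,-2.7,0,0,-1.2],[45,0,0,-3.0,0,0,-1.35],[45,0,0,-3.3,0,0,-1.5]]'
python3 -m crank '[[45,0,0,-0.3,0,0,-0.15],[45,0,0,-0.7,0,0,-0.3],[45,0,0,-1.0,0,0,-0.45],[45,0,0,-1.3,0,0,-0.6],[45,0,0,-1.7,0,0,-0.75],[45,0,0,-2.0,0,0,-0.9],[45,0,0,-2.2,0,0,-1.0]]'
python3 - <<'E'
from h import *
st()
for n in("side","top"):
    p,W=cloud(n); cv2.imwrite(f"pics/{n}3.png",p[:,:,::-1])
    P=box(W,(567.6,28.1),22,130,155); print(n,"cap",len(P),np.percentile(P[:,2],[5,25,50,75,95]))
E
```

```text
clock: 7.25
eef_pos: [567.6, 28.2, 118.7]
eef_rot: [3.141, 0.0, 2.644]
wrist_force: [0.9, -0.6, 2.6]
finger_gap: 50.3
finger_force: 18.0
clock: 7.95
eef_pos: [567.7, 28.1, 121.0]
eef_rot: [3.142, 0.0, -2.64]
wrist_force: [0.4, -0.2, 2.6]
finger_gap: 50.0
finger_force: 18.0
clock 7.95
joints [-0.015  0.421  1.562  0.     1.158 -2.088]
eef_pos [567.662  28.143 120.974]
eef_rot [ 3.142  0.    -2.64 ]
wrist_force [ 0.355 -0.179  2.607]
moment [0.057 0.037 0.002]
finger_gap 50.016
finger_force 17.999
side cap 231 [143.11825415 146.93011738 148.09516897 149.09239724 150.47561187]Traceback (most recent call last):
  File "<stdin>", line 5, in <module>
    return _quantile_unchecked(
        a, q, axis, out, overwrite_input, method, keepdims, weights)
    return _ureduce(a,
                    func=_quantile_ureduce_func,
    ...<5 lines>...
                    overwrite_input=overwrite_input,
                    method=method)
    r = func(a, **kwargs)
    result = _quantile(arr,
                       quantiles=q,
    ...<2 lines>...
                       out=out,
                       weights=wgt)
    slices_having_nans = np.isnan(arr[-1, ...])
                                  ~~~^^^^^^^^^
IndexError: index -1 is out of bounds for axis 0 with size 0
```

```bash

python3 -m crank '[[55,0,0,0,0,0,0],[65,0,0,0,0,0,0],[75,0,0,0,0,0,0],[75,0,0,0,0,0,0],[75,0,0,0,0,0,0.15],[75,0,0,0,0,0,0.3],[75,0,0,0,0,0,0.45],[75,0,0,0,0,0,0.6],[75,0,0,0,0,0,0.75],[75,0,0,0,0,0,0.9]]'
python3 -m crank '[[75,0,0,0,0,0,1.5],[75,0,0,0,0,0,1.5],[75,0,0,0,0,0,1.5],[75,0,0,0,0,0,1.5],[75,0,0,0,0,0,1.5],[75,0,0,0,0,0,1.5],[75,0,0,0,0,0,1.5],[75,0,0,0,0,0,1.5],[75,0,0,0,0,0,1.5],[75,0,0,0,0,0,1.5]]'
python3 -m crank '[[75,0,0,0,0,0,1.5],[75,0,0,0,0,0,1.5],[75,0,0,0,0,0,1.5],[75,0,0,0,0,0,1.5],[75,0,0,0,0,0,1.5],[75,0,0,0,0,0,1.5],[75,0,0,0,0,0,1.5],[75,0,0,0,0,0,1.5],[75,0,0,0,0,0,1.5],[75,0,0,0,0,0,1.5]]'
python3 - <<'E'
from h import *
st()
p,W=cloud("side")
P=box(W,(567.6,28.1),22,130,155); print("cap",len(P),np.percentile(P[:,2],[5,25,50,75,95]))
E
```

```text
clock: 9.05
eef_pos: [567.6, 28.0, 120.9]
eef_rot: [-3.142, -0.0, 2.736]
wrist_force: [-0.6, -0.3, 0.2]
finger_gap: 70.4
finger_force: 0.0
clock: 10.05
eef_pos: [567.5, 28.0, 120.9]
eef_rot: [-3.141, 0.0, 1.236]
wrist_force: [-0.8, 0.1, -0.2]
finger_gap: 70.1
finger_force: 0.0
clock: 11.05
eef_pos: [567.5, 28.0, 120.9]
eef_rot: [3.142, 0.0, -0.264]
wrist_force: [0.2, 0.7, 0.4]
finger_gap: 70.6
finger_force: 0.0
clock 11.05
joints [-0.015  0.421  1.562  0.     1.159  1.82 ]
eef_pos [567.521  28.022 120.854]
eef_rot [ 3.142  0.    -0.264]
wrist_force [0.247 0.736 0.37 ]
moment [0.008 0.159 0.033]
finger_gap 70.614
finger_force 0.0
cap 180 [144.92659316 147.06734597 148.15322853 149.06132091 150.46863357]
```

```bash

python3 -m crank '[[60,0,0,0,0,0,0],[54,0,0,0,0,0,0],[50,0,0,0,0,0,0],[45,0,0,0,0,0,0],[45,0,0,0,0,0,0]]' 20
python3 -m crank '[[45,0,0,-0.3,0,0,-0.15],[45,0,0,-0.7,0,0,-0.3],[45,0,0,-1.0,0,0,-0.45],[45,0,0,-1.3,0,0,-0.6],[45,0,0,-1.7,0,0,-0.75],[45,0,0,-2.0,0,0,-0.9],[45,0,0,-2.3,0,0,-1.05],[45,0,0,-2.7,0,0,-1.2],[45,0,0,-3.0,0,0,-1.35],[45,0,0,-3.3,0,0,-1.5]]'
python3 -c "
from h import *
st()"
```

```text
clock: 11.6
eef_pos: [567.6, 28.0, 120.9]
eef_rot: [3.142, 0.0, -0.256]
wrist_force: [-0.4, -0.4, -0.6]
finger_gap: 49.6
finger_force: 20.0
clock: 12.6
eef_pos: [567.5, 28.1, 124.2]
eef_rot: [-3.142, -0.0, 1.25]
wrist_force: [-0.2, 0.5, 0.9]
finger_gap: 50.3
finger_force: 20.0
clock 12.6
joints [-0.015  0.417  1.559  0.     1.165  0.306]
eef_pos [567.546  28.078 124.231]
eef_rot [-3.142 -0.     1.25 ]
wrist_force [-0.218  0.494  0.857]
moment [ 0.032  0.077 -0.02 ]
finger_gap 50.317
finger_force 19.997
```

```bash

python3 -m crank '[[45,0,0,-0.4,0,0,0],[45,0,0,-0.4,0,0,0]]'
python3 -m crank '[[45,0,0,-0.4,0,0,0],[45,0,0,-0.4,0,0,0]]'
python3 -m crank '[[45,0,0,0.8,0,0,0],[45,0,0,0.8,0,0,0]]'
```

```text
clock: 12.8
eef_pos: [567.5, 28.0, 124.4]
eef_rot: [-3.141, 0.0, 1.239]
wrist_force: [1.0, 0.1, -2.2]
finger_gap: 49.9
finger_force: 20.0
clock: 13.0
eef_pos: [567.4, 28.0, 124.6]
eef_rot: [-3.141, 0.0, 1.241]
wrist_force: [2.1, -0.9, -7.0]
finger_gap: 50.2
finger_force: 20.0
clock: 13.2
eef_pos: [567.5, 28.0, 124.4]
eef_rot: [-3.141, 0.0, 1.242]
wrist_force: [-0.6, -0.0, -2.4]
finger_gap: 50.3
finger_force: 20.0
```

```bash

python3 -m crank '[[45,0,0,-0.3,0,0,-0.15],[45,0,0,-0.7,0,0,-0.3],[45,0,0,-0.7,0,0,-0.3]]'
python3 -m crank '[[45,0,0,-0.8,0,0,0],[45,0,0,-0.8,0,0,0]]'
python3 -c "
from h import *
print(manip.read_state()['moment'])"
```

```text
clock: 13.5
eef_pos: [567.5, 28.1, 125.1]
eef_rot: [-3.142, -0.0, 1.545]
wrist_force: [-0.8, -0.2, -1.8]
finger_gap: 49.9
finger_force: 20.0
clock: 13.7
eef_pos: [567.4, 28.0, 125.3]
eef_rot: [-3.141, 0.0, 1.539]
wrist_force: [1.5, 0.3, -8.8]
finger_gap: 50.0
finger_force: 20.0
[-0.05768328 -0.41644306  0.10008594]
```

```bash

python3 -m crank '[[45,0,0,0.9,0,0,0],[45,0,0,0.6,0,0,-0.15],[45,0,0,0.2,0,0,-0.3],[45,0,0,0.2,0,0,-0.3]]'
python3 -m crank '[[45,0,0,-0.8,0,0,0],[45,0,0,-0.8,0,0,0]]'
python3 -c "
from h import *
print(manip.read_state()['moment'])"
```

```text
clock: 14.1
eef_pos: [568.0, 28.0, 126.4]
eef_rot: [3.14, 0.0, 1.844]
wrist_force: [-0.4, -0.3, 1.8]
finger_gap: 50.2
finger_force: 20.0
clock: 14.3
eef_pos: [567.9, 28.0, 126.9]
eef_rot: [3.14, 0.0, 1.839]
wrist_force: [1.8, -1.0, 1.5]
finger_gap: 50.1
finger_force: 20.0
[-0.04798279 -0.1656136  -0.00719228]
```

The tug met no resistance at about 6.4 rad, so this is probably the slot. I'll confirm with another small lift.

```bash

python3 -m crank '[[45,0,0,-0.5,0,0,0],[45,0,0,-1,0,0,0],[45,0,0,-1,0,0,0]]'
python3 -c "
from h import *
print(manip.read_state()['moment'])"
```

```text
clock: 14.6
eef_pos: [567.7, 28.0, 127.5]
eef_rot: [3.141, 0.0, 1.842]
wrist_force: [1.2, 0.2, 2.5]
finger_gap: 50.0
finger_force: 20.0
[-0.05843096 -0.21167963  0.00579887]
```

```bash

python3 -m crank '[[45,0,0,-1,0,0,0],[45,0,0,-2,0,0,0],[45,0,0,-3,0,0,0],[45,0,0,-3,0,0,0]]'
python3 -c "
from h import *
print(manip.read_state()['moment'])"
```

```text
clock: 15.0
eef_pos: [567.6, 28.0, 130.5]
eef_rot: [3.142, 0.0, 1.843]
wrist_force: [1.3, -0.0, 1.9]
finger_gap: 50.0
finger_force: 20.0
[-0.09346666 -0.21454712 -0.0628549 ]
```

```bash

python3 -m crank '[[45,0,0,-3,0,0,0],[45,0,0,-7,0,0,0],[45,0,0,-11,0,0,0],[45,0,0,-15,0,0,0],[45,0,0,-19,0,0,0],[45,0,0,-27,0,0,0],[45,0,0,-36,0,0,0],[45,0,0,-46,0,0,0],[45,0,0,-56,0,0,0],[45,0,0,-60,0,0,0]]'
python3 - <<'E'
from h import *
st()
for n in("side","top"):
    p,W=cloud(n); cv2.imwrite(f"pics/{n}4.png",p[:,:,::-1])
    P=box(W,(503,281),110,42,60); print(n,"rim",len(P),circ(P))
    m=(np.hypot(W[...,0]-503,W[...,1]-281)<60)&(W[...,2]<8.5)&(W[...,2]>-5)
    P=W[m]; print("floor",len(P),circ(P),np.median(P,0))
    if n=="side": P=box(W,(567.6,28.1),22,160,215); print("cap",len(P),np.percentile(P[:,2],[5,25,50,75,95]))
print(to(502,281,190))
cv2.imwrite("pics/side4c.png",cv2.resize(cv2.imread("pics/side4.png")[100:300,160:400],(720,600)))
E
```

```text
clock: 16.0
eef_pos: [567.9, 28.0, 191.9]
eef_rot: [3.14, 0.0, 1.843]
wrist_force: [-0.5, 1.0, -1.1]
finger_gap: 50.1
finger_force: 20.0
clock 16.0
joints [-0.015  0.351  1.485  0.     1.303 -0.287]
eef_pos [567.94   28.034 191.881]
eef_rot [3.14  0.    1.843]
wrist_force [-0.49   0.979 -1.12 ]
moment [-0.037  0.041 -0.05 ]
finger_gap 50.145
finger_force 20.0
side rim 716 [497.4 284.8  93.7]
floor 503 [500.6 270.8  52.7] [497.49416073 276.80000257   6.0000549 ]
cap 84 [160.38076398 161.41186214 162.61503309 164.02479644 205.86583476]
top rim 688 [500.8 281.6  89.8]
floor 529 [499.5 280.5  52.9] [501.69535417 281.66552876   5.41226478]
[261.4   4.6   1. ]
```

View pics/side4c.png

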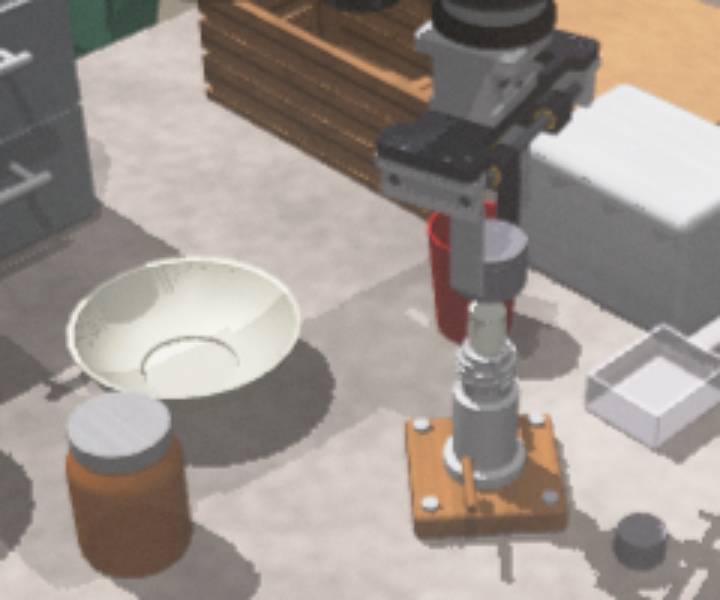

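Cap is held upright at crop (500,260), with the follower popped up below it at (488,325). Next I'll carry it over the bowl.

```bash

python3 -m crank '[[45,20,0.4,0,0,0,0],[45,50,1,0,0,0,0],[45,85,1.6,0,0,0,0],[45,120,2.2,0,0,0,0],[45,155,2.8,0,0,0,0],[45,190,3.4,0,0,0,0],[45,220,4,0,0,0,0],[45,245,4.5,0,0,0,0],[45,258,4.8,0,0,0,0],[45,262,5,0,0,0,0]]'
python3 -m crank '[[45,0,0,20,0,0,0],[45,0,0,45,0,0,0],[45,0,0,70,0,0,0],[45,0,0,95,0,0,0],[45,0,0,115,0,0,0],[45,0,0,130,0,0,0],[45,0,0,140,0,0,0],[45,0,0,145,0,0,0],[45,0,0,145,0,0,0]]'
python3 - <<'E'
from h import *
st(); print(to(501.5,281,14))
p,W=cloud("side"); cv2.imwrite("pics/side5.png",cv2.resize(p[120:300,120:340,::-1],(720,590)))
E
```

```text
clock: 17.1
eef_pos: [501.6, 282.5, 189.9]
eef_rot: [-3.141, 0.0, 1.844]
wrist_force: [0.4, -0.2, -0.8]
finger_gap: 50.3
finger_force: 20.0
clock: 18.0
eef_pos: [502.1, 281.6, 45.2]
eef_rot: [-3.141, 0.0, 1.843]
wrist_force: [-0.8, 0.1, -0.6]
finger_gap: 50.2
finger_force: 20.0
clock 18.0
joints [ 0.447  0.534  1.592 -0.     1.016  0.176]
eef_pos [502.099 281.57   45.223]
eef_rot [-3.141  0.     1.843]
wrist_force [-0.836  0.138 -0.569]
moment [-0.067  0.085 -0.022]
finger_gap 50.215
finger_force 20.0
[-0.4 -0.7 31.2]
```

View pics/side5.png

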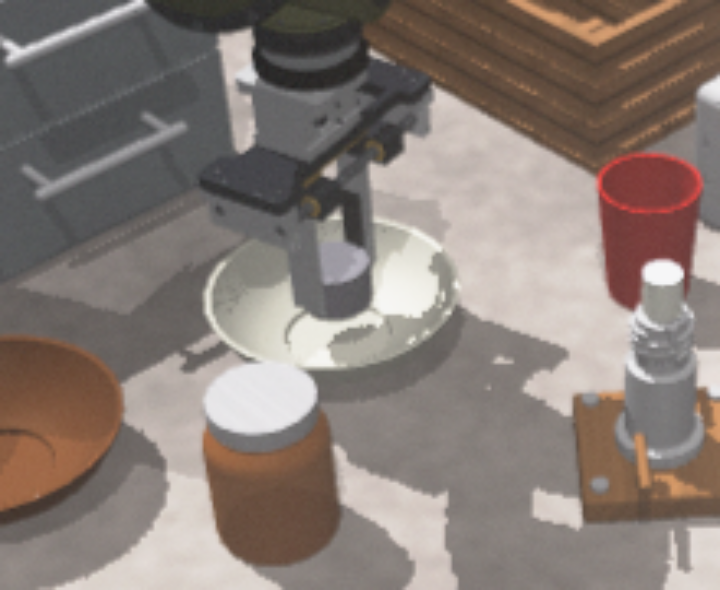

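The cap hangs over the bowl's floor ring at crop (335,330), with clearance all round. I'll lower it slowly.

```bash

python3 -m crank '[[45,-0.4,-0.7,8,0,0,0],[45,-0.4,-0.7,15,0,0,0],[45,-0.4,-0.7,20,0,0,0],[45,-0.4,-0.7,24,0,0,0],[45,-0.4,-0.7,27,0,0,0],[45,-0.4,-0.7,27,0,0,0]]'
python3 -m crank '[[45,0,0,1,0,0,0],[45,0,0,1,0,0,0]]'
python3 -m crank '[[45,0,0,1,0,0,0],[45,0,0,1,0,0,0]]'
python3 -m crank '[[45,0,0,1,0,0,0],[45,0,0,1,0,0,0]]'
```

```text
clock: 18.65
eef_pos: [501.3, 281.1, 17.9]
eef_rot: [-3.141, 0.0, 1.843]
wrist_force: [0.5, 0.7, -1.5]
finger_gap: 49.9
finger_force: 20.0
clock: 18.85
eef_pos: [501.5, 281.2, 17.4]
eef_rot: [3.141, -0.0, 1.843]
wrist_force: [-0.3, -0.2, -1.2]
finger_gap: 50.3
finger_force: 20.0
clock: 19.05
eef_pos: [501.4, 281.2, 16.3]
eef_rot: [3.142, -0.0, 1.843]
wrist_force: [0.7, 0.6, 0.1]
finger_gap: 50.1
finger_force: 20.0
clock: 19.25
eef_pos: [501.4, 281.1, 15.2]
eef_rot: [-3.141, 0.0, 1.843]
wrist_force: [-0.4, 0.3, -0.3]
finger_gap: 50.1
finger_force: 20.0
```

```bash

python3 -m crank '[[45,0,0,0.7,0,0,0],[45,0,0,0.7,0,0,0]]'
python3 -m crank '[[45,0,0,0.7,0,0,0],[45,0,0,0.7,0,0,0]]'
python3 -m crank '[[45,0,0,0.7,0,0,0],[45,0,0,0.7,0,0,0]]'
```

```text
clock: 19.45
eef_pos: [501.4, 281.1, 14.5]
eef_rot: [-3.141, 0.0, 1.843]
wrist_force: [-0.4, -0.1, -1.0]
finger_gap: 49.9
finger_force: 20.0
clock: 19.65
eef_pos: [501.4, 281.1, 13.9]
eef_rot: [-3.141, 0.0, 1.843]
wrist_force: [0.1, -0.3, -0.5]
finger_gap: 49.9
finger_force: 20.0
clock: 19.85
eef_pos: [501.5, 281.2, 13.5]
eef_rot: [3.141, 0.0, 1.843]
wrist_force: [-2.0, -1.5, 3.1]
finger_gap: 50.0
finger_force: 20.0
```

```bash

python3 -m crank '[[53,0,0,0,0,0,0],[54,0,0,0,0,0,0],[56,0,0,0,0,0,0],[56,0,0,0,0,0,0]]'
python3 - <<'E'
from h import *
p,W=cloud("side"); cv2.imwrite("pics/side6.png",cv2.resize(p[150:270,170:300,::-1],(650,600)))
E
```

```text
clock: 20.25
eef_pos: [501.4, 281.2, 13.1]
eef_rot: [-3.142, -0.0, 1.843]
wrist_force: [-0.3, -0.7, 0.0]
finger_gap: 52.3
finger_force: 0.0
```

View pics/side6.png

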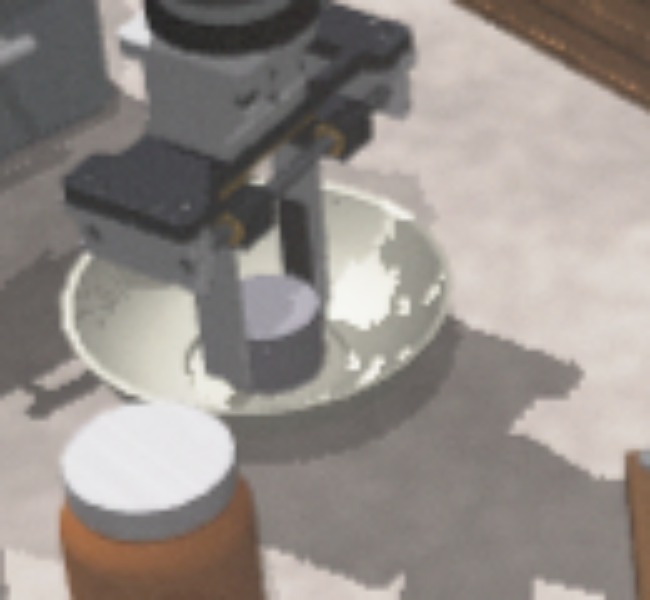

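The cap stands level on the bowl floor at crop (282,335) and the fingers have released it. I'll raise straight up, opening a bit more as I go.

```bash

python3 -m crank '[[56,0,0,-2,0,0,0],[57,0,0,-5,0,0,0],[59,0,0,-9,0,0,0],[62,0,0,-15,0,0,0],[65,0,0,-30,0,0,0],[65,0,0,-60,0,0,0],[65,0,0,-100,0,0,0],[65,0,0,-140,0,0,0],[65,0,0,-160,0,0,0],[65,0,0,-160,0,0,0]]'
python3 - <<'E'
from h import *
st()
for n in("side","top"):
    p,W=cloud(n); 
    P=box(W,(501.5,281),26,34,46); print(n,len(P),np.median(P,0),P[:,2].std())
    P=box(W,(501,281),110,42,60); print("rim",circ(P))
    cv2.imwrite(f"pics/{n}7.png",p[:,:,::-1])
E
```

```text
clock: 21.3
eef_pos: [502.5, 281.7, 177.7]
eef_rot: [3.135, -0.001, 1.843]
wrist_force: [-0.2, 0.6, -0.1]
finger_gap: 61.1
finger_force: 0.0
clock 21.3
joints [0.447 0.377 1.484 0.    1.274 0.175]
eef_pos [502.497 281.72  177.691]
eef_rot [ 3.135e+00 -1.000e-03  1.843e+00]
wrist_force [-0.204  0.638 -0.098]
moment [-0.038  0.028 -0.026]
finger_gap 61.109
finger_force 0.0
side 250 [498.89770428 278.71527765  40.38024396] 2.3765346239927996
rim [498.5 281.8  91.8]
top 19 [511.87143758 259.32381367  37.87352661] 2.353187893397137
rim [510.7 260.9  84.8]
```

View pics/side7.png

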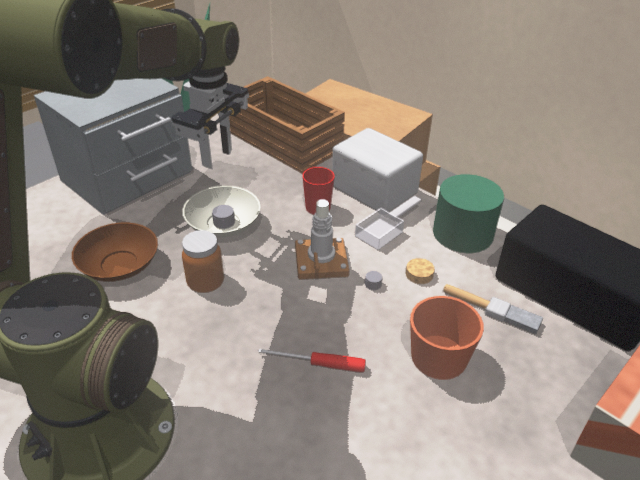

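The cap stands level in the bowl at (223,214), its top at z ≈ 40 mm as it should be. Nothing else has moved, so I'm handing in.

```bash
python3 -m crank '[[65,0,0,0,0,0,0],[65,0,0,0,0,0,0],[65,0,0,0,0,0,0]]'; python3 -c "
from cell import manip
print(manip.sign_off())"
```

```text
clock: 21.7
eef_pos: [501.2, 281.1, 172.5]
eef_rot: [-3.14, 0.0, 1.843]
wrist_force: [-0.0, -0.1, -0.5]
finger_gap: 60.9
finger_force: 0.0
the job is handed in; nothing more can be done
None
```

I unscrewed the cap in two grips, felt it come free about 6.4 rad from the start, set it open side down in the white bowl, let go, and handed the job in at about 21.7 s; sign-off gave no verdict.

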